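# Take a tyre-pressure reading with a stick gauge

## Task

Check the pressure of the truck wheel lying on the bench: take the blue stick gauge out of its plywood holder with its rod still in, and press its mouth squarely down over the brass valve stem until it sits firmly home on the collar and the air has pushed the rod out as far as it will; hold it there for about a second. Press firmly but not hard, or the stem is damaged. Then put the gauge back upright in its holder, fully down, with the reading still showing, and leave the other things on the bench as they are.

Things in the scene. Friction and masses are not known exactly. Their poses are not given: they have to be found in the camera images.
- gauge_grip (a point): The stick gauge's grip point, in the middle of its blue head block (26 mm in x, 22 mm wide in y, from 23 mm below to 19 mm above this point): grasp it across y. Axes are the gauge's: z up, x along the aluminium barrel (16 mm thick, axis 2 mm above this point) out to x = 90 mm, where the rod comes out. A flange 36 mm across just below the block can carry the fingertips.
- gauge_mouth (a point): Centre of the gauge's mouth, the lower rim of its round aluminium chuck, 53 mm straight below gauge_grip (same axes). The rim is 36 mm across; inside, a cone narrows from 26 mm at the rim to a bore of 16 mm, 6 mm up. The sprung rubber piston waits in the bore 9 mm above the rim and can rise 11 mm.
- gauge_rod (a joint): How far the white rod with black rings stands out of the barrel's end, m: 0 = in, at most 0.033. It goes 3 mm for each 1 mm that the piston is pushed up. The piston resists with 4.5 N of friction plus 0.5 N per mm, so the rod stays where it was pushed to; a full reading is about 6 to 27 mm, by the tyre's hidden pressure.
- stem_foot (a point): Point on the valve's vertical axis at the red rim, 35 mm above the bench. Upward: black rubber foot, brass collar 38 mm across, brass stem 12 mm across and 10 mm high above the collar, steel core pin 6 mm across standing 10 mm out of the stem. The collar's top face is 23 to 45 mm above this point: hidden. Pressed down, it sinks on its rubber, 1 mm per 4.5 N beyond 4 to 7 N.
- valve_pin (a joint): How far the core pin is pressed into the stem, m: 0 = out, at most 0.0105. The air holds it out with a hidden force of 5.8 to 8.6 N. Up to that it stays and pushes the gauge's piston up; then it gives way and the reading is full. The gauge's rim meets the collar 11 mm after the pin meets the piston; the rest of the load goes to the collar. 12 to 18 N in all is firm; over 25 N does damage.
- wheel: Wheel of a hand truck with its valve, fixed, lying flat; origin at the centre of its underside on the bench. 230 mm across, black tyre 58 mm high, red steel rim, steel hub 42 mm across and 52 mm high. The valve stands upright 48 mm from the centre, along the wheel's +x.
- gauge: The gauge, 0.24 kg; origin at the mouth. See gauge_grip.
- holder_floor (a point): Centre of the floor of the holder's round hole, where the gauge's mouth rests. The holder is a fixed plywood block 78 x 78 x 30 mm; the hole is 40 mm across and 18 mm deep (this floor is 12 mm above the bench), with a 3 mm chamfer. The gauge may stand in it at any yaw.
- screwdriver_red: Red-handled screwdriver, 180 x 25 x 30 mm, lying loose; origin under its middle. Leave alone.
- tape_blue: Roll of blue tape, 82 mm across, 24 mm high, loose; origin under its middle. Leave alone.
- screw_jar: Glass jar of screws with a yellow lid, 62 mm across, 81 mm high, loose; origin under its middle. Leave alone.
- pliers_black: Black-handled pliers, 183 x 74 x 12 mm, lying loose; origin under its middle. Leave alone.

How it is judged:
By the outcome, as a careful person would: the job done as asked, in the order asked, and still so for the second after the job is handed in, with the robot touching nothing.
It also fails if it takes over 58 s, if anything falls off the work surface, if the arm or the gripper's body presses on something with over 40 N, if the wrist force passes 120 N, or if a joint passes its speed limit or range.

## Robot

A 7-joint arm with a two-finger parallel gripper is mounted at the origin on a cart in front of the work surface, level with it; the furniture and walls round the work are solid. World frame = base frame: x ahead of the robot, y to its left, z up, the work surface at z = 0. Lengths are in m, angles in rad, forces in N, time in s.
With the tool pointing down it reaches from about 0.425 to 0.875 m from the base axis. Payload 4.7 kg.
Tool frame: the origin (TCP) lies midway between the tips of the shut fingers; the grasp point (between the pads) lies 19 mm behind it; x points along the fingers, y is the direction in which the jaws open and shut, and the axes are right-handed (so a half turn about x gives the same grasp; the last joint's range is limited). The gripper opens to 87 mm and grips with 3 to 60 N. Pads are 19 mm wide; open, the fingers measure 117 mm over their backs; the gripper's body (75 mm by 190 mm) begins 51 mm behind the grasp point.
Start: joints at [-1.093, 0.321, -0.07, 1.45, 0.023, 1.371, -0.057], TCP at [0.291, 0.581, 0.223] pointing down, gripper open.
Joint ranges: [-2.86, 2.86], [-0.3, 2.09], [-1.38, 1.24], [0.06, 2.45], [-1.56, 4.7], [0.09, 2.05], [-2.69, 2.69]. Speed limits (rad/s): [2.57, 2.57, 3.14, 3.14, 3.14, 3.14, 3.14].

## Interface

Orientations are given as a rotation vector (axis times angle).
In Python, from bench import ctrl gives the robot as it stands. The module is installed in compiled form; this text tells all that it offers.
- The arm moves only by the shell command python3 -m jog 'ROWS' [FORCE]. ROWS is JSON, a list of rows, each an object with "rot": the turn, a rotation vector about the tool's x, y, z in units of 5 degrees (1.0 is 5 degrees), a list of three; "travel": the shift along the tool's x, y, z in units of 0.3 m (1.0 is 0.3 m), a list of three; "jaw": the closure, from -1 (fully open) to 1 (shut), so that 0 is half open. In form: [{"rot": [ax, ay, az], "travel": [tx, ty, tz], "jaw": jaw}, ...]. A call has 1 to 8 rows; each row shifts and turns the commanded pose from where the row before left it, along the tool's axes as they then stand; what a row does not reach is not made up. A row lasts 1/10 s, in which the tool goes at most 50 mm and 8.59 degrees, less where a joint would pass 70% of its speed; a pose out of reach is approached as far as the arm can. A call with a number of a shift or a turn outside -1 to 1 is refused whole. A call with a gripper value outside its range is refused whole. The fingers move at their own pace and stop on an object; FORCE is the grip in N (left out, the last holds). Time passes only in rows, so rows that do not move let the fingers close. It gives the time, the measured TCP pose, the force and the opening at its end, in the units of the state.
- ctrl.get_state(): the state, without advancing time (a new reading comes with each control period).
- ctrl.get_image(name): name is "scene" or "side" or "wrist"; returns the picture (420x560x3 uint8, red, green, blue); there is no depth.
- ctrl.camera_model(name): a dict with "mtx" (3x3 intrinsics, pixels), "extrinsics" (4x4, takes a point from world to camera coordinates); the wrist camera has in their place "hand_eye" (4x4, takes a point from camera to tool coordinates, whose origin is the TCP and whose axes are the tool frame's). Camera axes: x right, y up, looking along -z (the intrinsics and any distortion apply to the point x, -y, -z); pixel columns grow to the right and rows downward; lengths in m; the calibration is good to about 2 mm. A picture is of the moment at which its call begins: read the wrist's pose just before it. camera_model takes no time and is no camera call.
- ctrl.close_job(): hands the job in, once; it reports no verdict.
The state is a dict: "time": time; "joint_positions": joint angles; "qd": joint speeds; "joint_torque": joint torques, N m; "position": TCP position; "tool_rot": TCP orientation; "ft_force": force on the tool from outside, world axes, zero at the start; "torque": the same for the moment, N m; "grip_width": opening from 0.0 (shut) to 1.0 (fully open).
Only numpy, scipy, OpenCV 4.12 (cv2) and the standard library are available. Lean on these libraries where they do the work, as an engineer would, in place of code of your own. Each camera call takes 0.05 s, during which the arm holds its last target.

## Working session

There is one attempt and no reset: what is moved stays moved. The work goes in short steps, Python scripts to look and compute and a shell command to move; the robot and the scene stay as the last step left them, time stands still between calls to the robot, and variables do not carry over. Pictures are saved under pics/ and viewed, and the job is handed in when it is done.

```bash
mkdir -p pics; ls
python3 - <<'E'
from bench import ctrl
import cv2, json, numpy as np
np.set_printoptions(precision=4,suppress=True)
for n in ["scene","side","wrist"]:
    m=ctrl.camera_model(n); print(n,{k:np.array(v).round(4).tolist() if not isinstance(v,str) else v for k,v in m.items()})
print(ctrl.get_state())
for n in ["scene","side","wrist"]:
    cv2.imwrite(f"pics/{n}0.png",cv2.cvtColor(ctrl.get_image(n),cv2.COLOR_RGB2BGR))
E
```

```text
pics
scene {'mtx': [[405.2031, 0.0, 285.3836], [0.0, 405.2031, 214.9616], [0.0, 0.0, 1.0]], 'extrinsics': [[0.4166, -0.909, -0.0132, -0.2516], [0.585, 0.2569, 0.7693, -0.3695], [-0.6959, -0.3282, 0.6388, -0.9532], [0.0, 0.0, 0.0, 1.0]]}
side {'mtx': [[388.2689, 0.0, 278.2351], [0.0, 388.2689, 208.8506], [0.0, 0.0, 1.0]], 'extrinsics': [[-0.9388, -0.3439, -0.0193, 0.5253], [0.1943, -0.5751, 0.7947, -0.1784], [-0.2844, 0.7423, 0.6067, -1.4185], [0.0, 0.0, 0.0, 1.0]]}
wrist {'mtx': [[359.8514, 0.0, 277.7427], [0.0, 359.8514, 204.6115], [0.0, 0.0, 1.0]], 'hand_eye': [[-0.0001, 0.2861, -0.9582, -0.1624], [1.0, 0.0001, -0.0, 0.0011], [0.0001, -0.9582, -0.2861, -0.0782], [0.0, 0.0, 0.0, 1.0]]}
{'time': 0.0, 'joint_positions': array([-1.0929,  0.3218, -0.0701,  1.4517,  0.0226,  1.3708, -0.0569]), 'qd': array([-0.003 , -0.0005,  0.    , -0.0002,  0.0008,  0.0008, -0.0004]), 'joint_torque': array([  0.    , -49.1288,  -0.4039, -31.2526,  -0.0641,   0.0439,
         0.0002]), 'position': array([0.2906, 0.5808, 0.2215]), 'tool_rot': array([ 0.3622,  1.5404, -0.3652]), 'ft_force': array([ 0.2754, -0.8114,  0.3778]), 'torque': array([-0.0028, -0.0524,  0.036 ]), 'grip_width': 1.0009101967392688}
```

View pics/scene0.png

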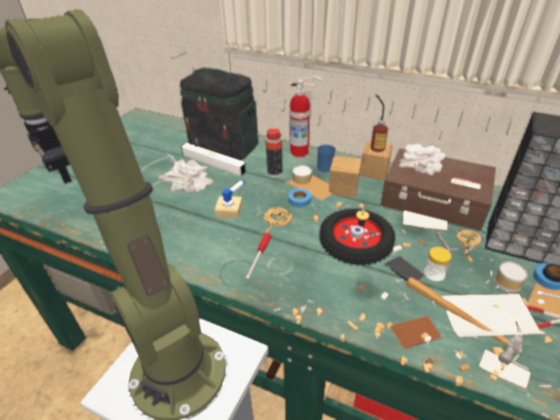

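View pics/side0.png

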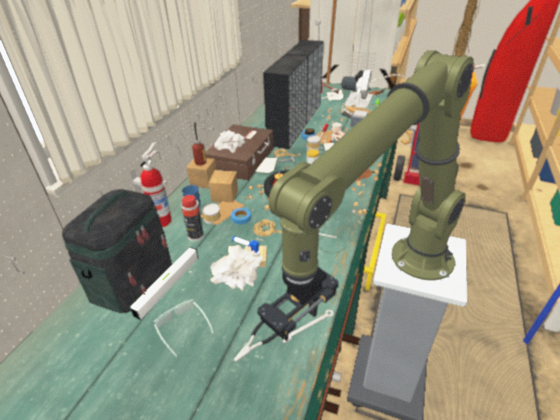

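View pics/wrist0.png

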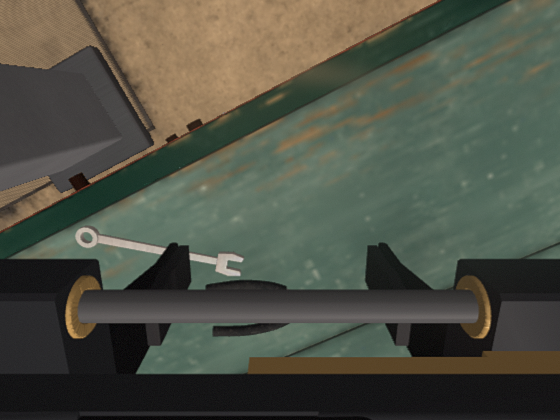

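```bash
cat > h.py <<'E'
from bench import ctrl
import cv2, numpy as np
from scipy.spatial.transform import Rotation as R
np.set_printoptions(precision=4,suppress=True)
def cam(n,st=None):
    m=ctrl.camera_model(n); K=np.array(m["mtx"])
    if n=="wrist":
        T=np.eye(4);T[:3,:3]=R.from_rotvec(st["tool_rot"]).as_matrix();T[:3,3]=st["position"]
        E=np.linalg.inv(T@np.array(m["hand_eye"]))
    else: E=np.array(m["extrinsics"])
    return K,E
def ray(K,E,u,v):
    d=np.linalg.inv(K)@[u,v,1]; d=np.array([d[0],-d[1],-d[2]])
    Rt=E[:3,:3].T; return -Rt@E[:3,3], Rt@d
def onz(K,E,u,v,z):
    o,d=ray(K,E,u,v); return o+d*(z-o[2])/d[2]
def proj(K,E,P):
    p=E[:3,:3]@np.asarray(P)+E[:3,3]; q=K@[p[0],-p[1],-p[2]]; return q[:2]/q[2]
def tri(obs):
    A=np.zeros((3,3));b=np.zeros(3)
    for K,E,u,v in obs:
        o,d=ray(K,E,u,v); d/=np.linalg.norm(d); M=np.eye(3)-np.outer(d,d); A+=M;b+=M@o
    return np.linalg.solve(A,b)
def snap(n,name,crop=None,s=1):
    st=ctrl.get_state(); im=cv2.cvtColor(ctrl.get_image(n),cv2.COLOR_RGB2BGR)
    cv2.imwrite(f"pics/{name}_full.png",im); np.save(f"pics/{name}.npy",np.r_[st["position"],st["tool_rot"]])
    if crop: x0,y0,x1,y1=crop; im=im[y0:y1,x0:x1]
    im=cv2.resize(im,None,fx=s,fy=s,interpolation=cv2.INTER_CUBIC); cv2.imwrite(f"pics/{name}.png",im)
    return st
def stload(name):
    a=np.load(f"pics/{name}.npy"); return dict(position=a[:3],tool_rot=a[3:])
E
python3 - <<'E'
from h import *
a=cv2.imread("pics/scene0.png")
cv2.imwrite("pics/c1.png",cv2.resize(a[170:270,200:400],None,fx=4,fy=4,interpolation=cv2.INTER_CUBIC))
b=cv2.imread("pics/side0.png")
cv2.imwrite("pics/c2.png",cv2.resize(b[220:290,200:300],None,fx=7,fy=7,interpolation=cv2.INTER_CUBIC))
s=cam("scene");d=cam("side")
print("gauge",onz(*s,228,196,.06),onz(*d,252,246,.06))
print("hub",onz(*s,357,232,.052),"valve",onz(*s,362,214,.08))
E
```

```text
gauge [0.5749 0.201  0.06  ] [0.5846 0.2028 0.06  ]
hub [ 0.5843 -0.2516  0.052 ] valve [ 0.6403 -0.2479  0.08  ]
```

View pics/c1.png

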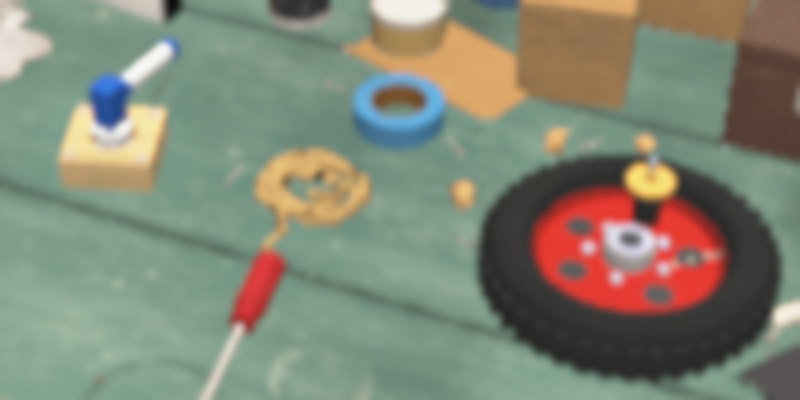

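View pics/c2.png

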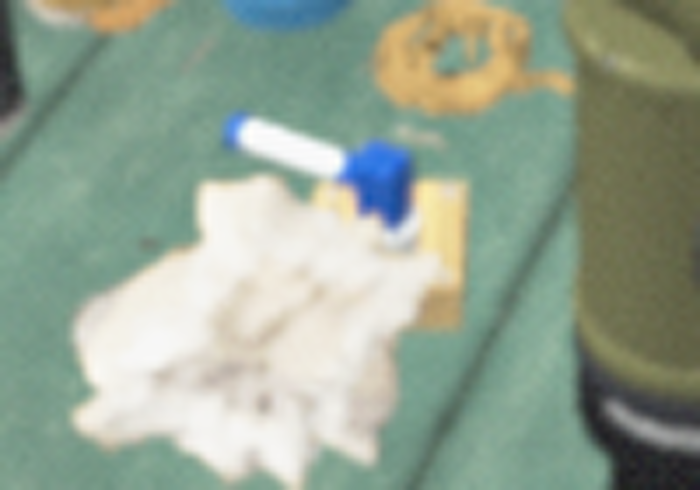

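Run:
```python
from h import *
s=cam("scene");d=cam("side")
print(s[1][:3,:3].T@-s[1][:3,3])
for n,a,b,z in [("top",(227.3,190.5),(254.9,241.1),.084),("tip",(243,181.6),(234,238.6),.067)]:
    print(n,tri([(*s,*a),(*d,*b)]),onz(*s,*a,z),onz(*d,*b,z))
st=ctrl.get_state();M=R.from_rotvec(st["tool_rot"]).as_matrix();print(M)
```

```text
[-0.3424 -0.4466  0.8898]
top [0.5731 0.1998 0.0846] [0.574  0.2003 0.084 ] [0.5733 0.1993 0.084 ]
tip [0.6618 0.1915 0.0652] [0.6616 0.1904 0.067 ] [0.6594 0.1945 0.067 ]
[[-0.0005  0.4473  0.8944]
 [-0.0013  0.8944 -0.4473]
 [-1.     -0.0014  0.0001]]
```

```bash
python3 -m jog '[{"rot":[0,0,0],"travel":[0,-0.071,0.14],"jaw":-1},{"rot":[0,0,0],"travel":[0,-0.071,0.14],"jaw":-1},{"rot":[0,0,0],"travel":[0,-0.071,0.14],"jaw":-1},{"rot":[0,0,0],"travel":[0,-0.071,0.14],"jaw":-1},{"rot":[0,0,0],"travel":[0,-0.071,0.14],"jaw":-1},{"rot":[0,0,0],"travel":[0,-0.071,0.14],"jaw":-1},{"rot":[0,0,0],"travel":[0,-0.071,0.14],"jaw":-1},{"rot":[0,0,0],"travel":[0,-0.071,0.14],"jaw":-1}]'
python3 -m jog '[{"rot":[0,0,0],"travel":[0,-0.071,0.14],"jaw":-1},{"rot":[0,0,0],"travel":[0,-0.071,0.14],"jaw":-1},{"rot":[-1,0,0],"travel":[0,0,0],"jaw":-1},{"rot":[-1,0,0],"travel":[0,0,0],"jaw":-1},{"rot":[-1,0,0],"travel":[0,0,0],"jaw":-1},{"rot":[-1,0,0],"travel":[0,0,0],"jaw":-1},{"rot":[-0.32,0,0],"travel":[0,0,0],"jaw":-1},{"rot":[0,0,0],"travel":[0,0,0],"jaw":-1}]'
python3 - <<'E'
from h import *
st=snap("wrist","w1"); print(st["position"],st["ft_force"]); print(R.from_rotvec(st["tool_rot"]).as_matrix())
snap("scene","s1",(180,150,420,290),3.3)
E
```

```text
time: 0.95
position: [0.5158, 0.2769, 0.2225]
tool_rot: [0.364, 1.54, -0.364]
ft_force: [1.5, 0.7, -0.4]
grip_width: 1.001
time: 1.75
position: [0.571, 0.2029, 0.2224]
tool_rot: [0.069, 1.57, -0.069]
ft_force: [0.4, 0.1, -0.6]
grip_width: 0.999
[0.571  0.2029 0.2224] [ 0.4306  0.1336 -0.5985]
[[-0.0003  0.0877  0.9962]
 [-0.0001  0.9962 -0.0877]
 [-1.     -0.0001 -0.0003]]
```

View pics/w1.png

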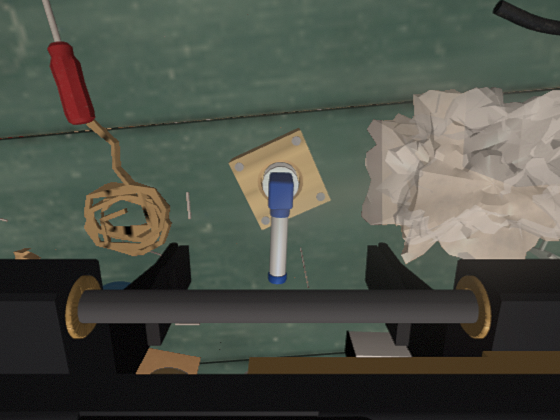

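View pics/s1.png

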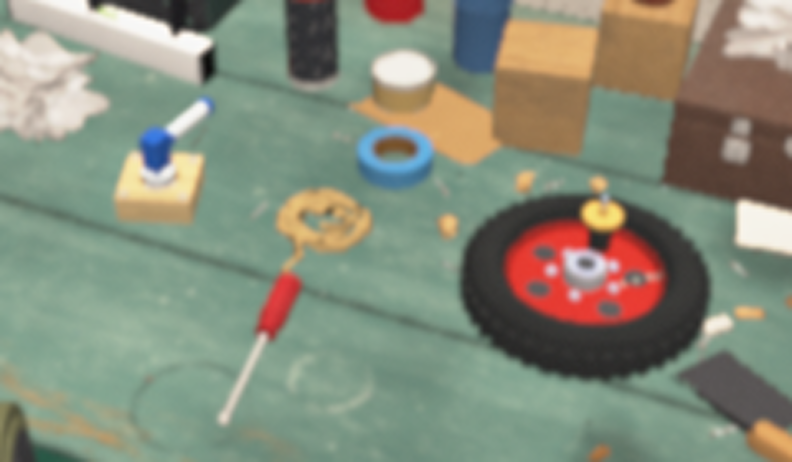

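Run:
```python
import cv2
a=cv2.imread("pics/w1_full.png")
cv2.imwrite("pics/w1c.png",cv2.resize(a[120:290,210:350],None,fx=3.5,fy=3.5,interpolation=cv2.INTER_CUBIC))
```

```text
(no output)
```

View pics/w1c.png

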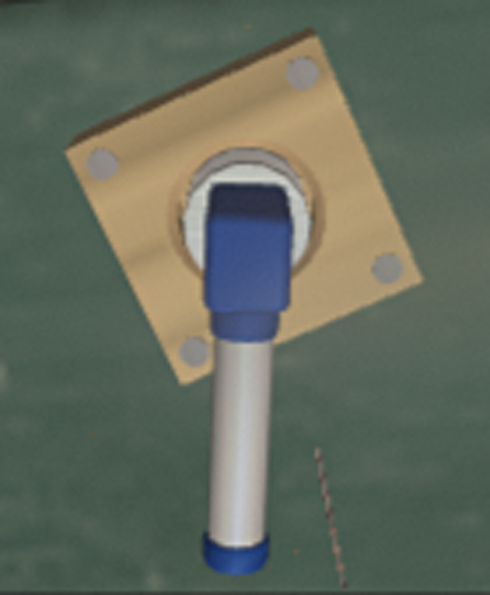

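Run:
```python
from h import *
c=cam("wrist",stload("w1"))
f=lambda x,y,z:onz(*c,x/3.5+210,y/3.5+120,z)
t=f(248,262,.084); b=f(242,345,.075);e=f(238,545,.075)
print(t,b,e,np.degrees(np.arctan2(*(e-b)[1::-1])),np.degrees(np.arctan2(*(e-t)[1::-1])))
P=np.array([f(*p,.03) for p in [(66,152),(315,37),(422,280),(183,383)]]);print(P,P.mean(0),np.linalg.norm(np.diff(P,axis=0),axis=1))
s=cam("scene")
g=lambda x,y,z:onz(*s,x/3.3+180,y/3.3+150,z)
print(g(157,131,.084))
print("hub",g(586,264,.052))
for z in(.06,.07,.08):print("collar",g(602,213,z))
# tyre ellipse centre approx
```

```text
[0.5744 0.2062 0.084 ] [0.5989 0.2026 0.075 ] [0.6562 0.1965 0.075 ] -6.057145604843265 -6.739985148359916
[[0.5521 0.1566 0.03  ]
 [0.5263 0.2293 0.03  ]
 [0.5988 0.2556 0.03  ]
 [0.6246 0.1827 0.03  ]] [0.5754 0.2061 0.03  ] [0.0772 0.0772 0.0774]
[0.5783 0.2018 0.084 ]
hub [ 0.5938 -0.2506  0.052 ]
collar [ 0.6625 -0.245   0.06  ]
collar [ 0.6504 -0.2474  0.07  ]
collar [ 0.6383 -0.2498  0.08  ]
```

```bash
python3 -m jog '[{"rot":[0.26,0,0],"travel":[0,0.009,0.013],"jaw":-1},{"rot":[0,0,0],"travel":[0.12,0,0],"jaw":-1},{"rot":[0,0,0],"travel":[0.12,0,0],"jaw":-1},{"rot":[0,0,0],"travel":[0.12,0,0],"jaw":-1},{"rot":[0,0,0],"travel":[0.1,0,0],"jaw":-1},{"rot":[0,0,0],"travel":[0.08,0,0],"jaw":-1},{"rot":[0,0,0],"travel":[0.052,0,0],"jaw":-1},{"rot":[0,0,0],"travel":[0,0,0],"jaw":-1}]'
python3 - <<'E'
from h import *
st=snap("wrist","w2"); print(st["position"],st["ft_force"])
snap("scene","s2",(180,150,320,250),5)
E
```

```text
time: 2.65
position: [0.5738, 0.2049, 0.0426]
tool_rot: [0.085, 1.573, -0.088]
ft_force: [-0.1, 0.1, 0.5]
grip_width: 1.008
[0.5738 0.2049 0.0426] [-0.1179  0.1099  0.4704]
```

View pics/w2.png

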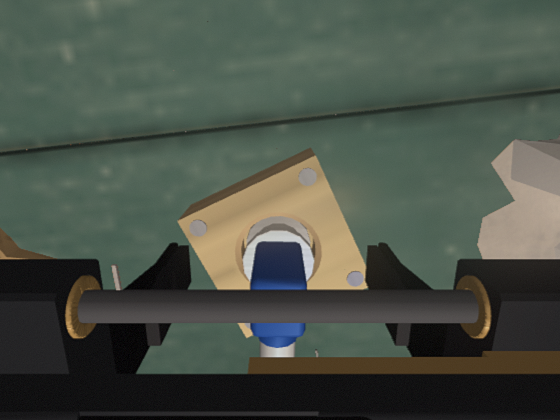

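View pics/s2.png

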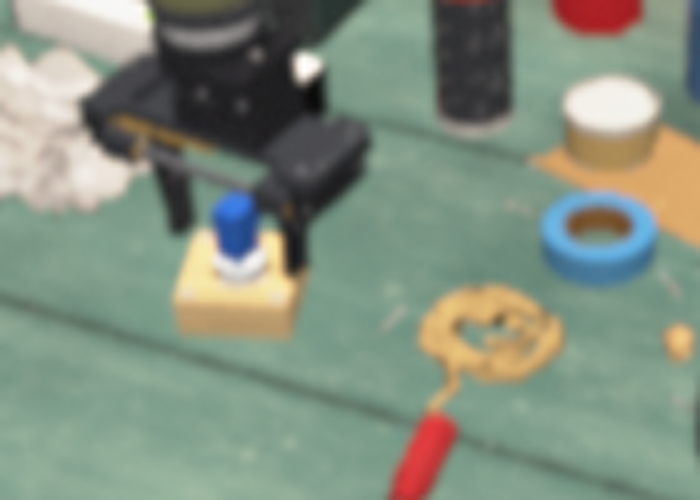

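```bash
python3 -m jog '[{"rot":[0,0,0],"travel":[-0.007,0,0],"jaw":-1},{"rot":[0,0,0],"travel":[0,0,0],"jaw":1},{"rot":[0,0,0],"travel":[0,0,0],"jaw":1},{"rot":[0,0,0],"travel":[0,0,0],"jaw":1},{"rot":[0,0,0],"travel":[0,0,0],"jaw":1},{"rot":[0,0,0],"travel":[0,0,0],"jaw":1},{"rot":[0,0,0],"travel":[0,0,0],"jaw":1},{"rot":[0,0,0],"travel":[0,0,0],"jaw":1}]' 40
python3 - <<'E'
from h import *
st=snap("wrist","w3",(180,130,380,370),2.5); print(st["position"],st["ft_force"],st["torque"],st["grip_width"]*.087)
E
```

```text
time: 3.55
position: [0.5752, 0.2053, 0.047]
tool_rot: [0.086, 1.569, -0.086]
ft_force: [0.0, -0.1, -0.3]
grip_width: 0.449
[0.5752 0.2053 0.047 ] [ 0.0337 -0.1366 -0.2696] [ 0.0067 -0.0282 -0.0531] 0.03906932232255847
```

View pics/w3.png

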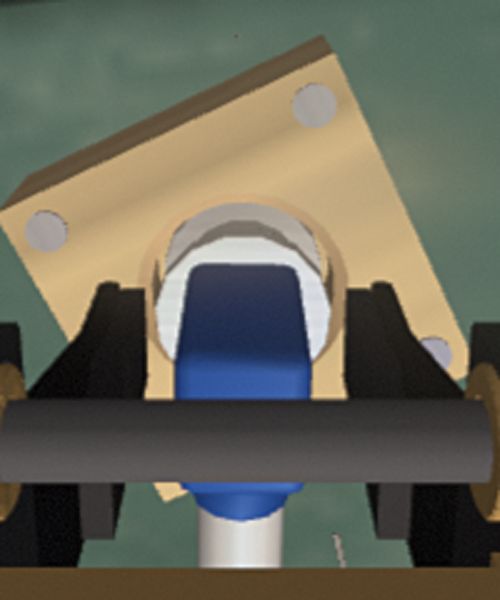

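```bash
python3 -m jog '[{"rot":[0,0,0],"travel":[0,0,0],"jaw":1},{"rot":[0,0,0],"travel":[0,0,0],"jaw":1},{"rot":[0,0,0],"travel":[0,0,0],"jaw":1},{"rot":[0,0,0],"travel":[0,0,0],"jaw":1},{"rot":[0,0,0],"travel":[0,0,0],"jaw":1},{"rot":[0,0,0],"travel":[0,0,0],"jaw":1}]' 40
python3 - <<'E'
from h import *
st=snap("wrist","w4",(180,130,380,370),2.5); print(st["position"],st["ft_force"],st["torque"],st["grip_width"]*.087)
E
```

```text
time: 4.2
position: [0.5753, 0.2052, 0.047]
tool_rot: [0.086, 1.569, -0.086]
ft_force: [0.1, -0.1, -0.4]
grip_width: 0.253
[0.5753 0.2052 0.047 ] [ 0.1475 -0.1197 -0.3879] [-0.0156 -0.078  -0.0641] 0.021993688477374203
```

View pics/w4.png

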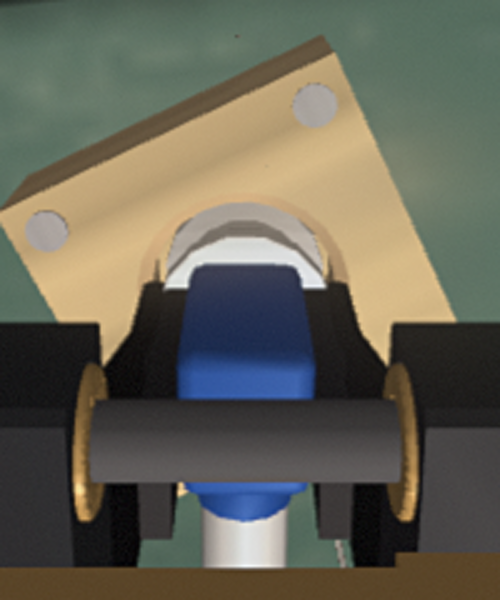

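```bash
python3 - <<'E'
from h import *
s=cam("scene")
for p in [(386,203),(490,222),(331,190),(357,196)]: print(p,onz(*s,*p,0))
E
python3 -m jog '[{"rot":[0,0,0],"travel":[-0.02,0,0],"jaw":1},{"rot":[0,0,0],"travel":[-0.05,0,0],"jaw":1},{"rot":[0,0,0],"travel":[-0.1,0,0],"jaw":1},{"rot":[0,0,0],"travel":[-0.12,0,0],"jaw":1},{"rot":[0,0,0],"travel":[-0.12,0,0],"jaw":1},{"rot":[0,0,0],"travel":[-0.08,0,0],"jaw":1},{"rot":[0,0,0],"travel":[0,0,0],"jaw":1},{"rot":[0,0,0],"travel":[0,0,0],"jaw":1}]'
python3 - <<'E'
from h import *
st=snap("wrist","w5"); print(st["position"],st["ft_force"],st["torque"],st["grip_width"]*.087);print(R.from_rotvec(st["tool_rot"]).as_matrix())
snap("scene","s5",(180,110,420,290),3.3)
E
```

```text
(386, 203) [ 0.8307 -0.2885  0.    ]
(490, 222) [ 0.8678 -0.6293  0.    ]
(331, 190) [ 0.8264 -0.0839  0.    ]
(357, 196) [ 0.8294 -0.1826 -0.    ]
time: 5.05
position: [0.5753, 0.2054, 0.1947]
tool_rot: [0.086, 1.568, -0.085]
ft_force: [-0.8, 0.3, -4.0]
grip_width: 0.255
[0.5753 0.2054 0.1947] [-0.7923  0.2867 -3.9587] [ 0.0179  0.0844 -0.012 ] 0.022162921521211167
[[ 0.001   0.1091  0.994 ]
 [ 0.0006  0.994  -0.1091]
 [-1.      0.0007  0.0009]]
```

View pics/w5.png

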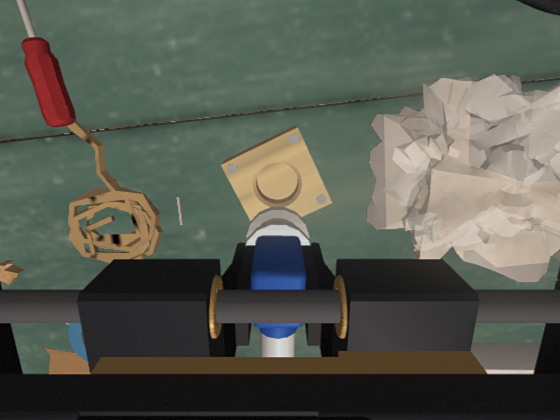

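View pics/s5.png

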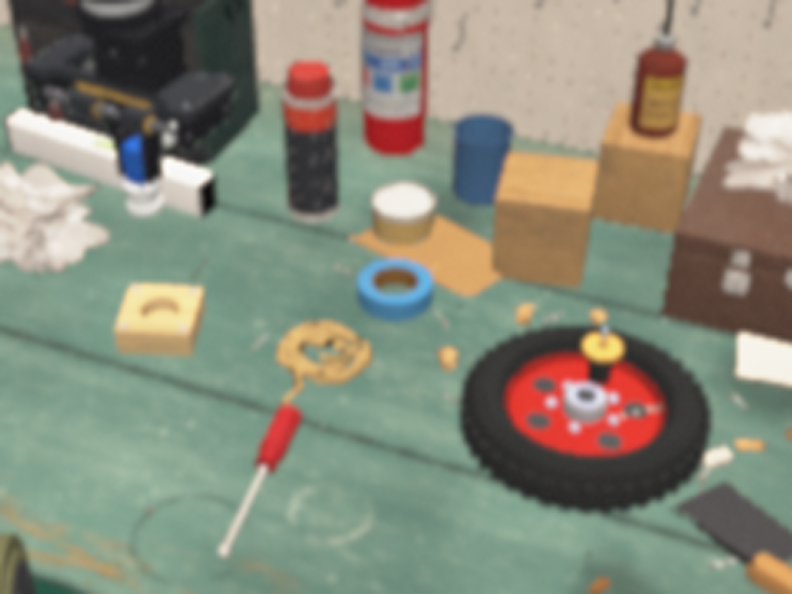

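```bash
python3 -m jog '[{"rot":[0,0,0],"travel":[0,-0.06,0.02],"jaw":1},{"rot":[0,0,0],"travel":[0,-0.12,0.04],"jaw":1},{"rot":[0,0,0],"travel":[0,-0.14,0.05],"jaw":1},{"rot":[0,0,0],"travel":[0,-0.14,0.05],"jaw":1},{"rot":[0,0,0],"travel":[0,-0.14,0.05],"jaw":1},{"rot":[0,0,0],"travel":[0,-0.14,0.05],"jaw":1},{"rot":[0,0,0],"travel":[0,-0.14,0.05],"jaw":1},{"rot":[0,0,0],"travel":[0,-0.14,0.05],"jaw":1}]'
python3 -m jog '[{"rot":[0,0,0],"travel":[0,-0.14,0.05],"jaw":1},{"rot":[0,0,0],"travel":[0,-0.12,0.04],"jaw":1},{"rot":[0,0,0],"travel":[0,-0.1,0.04],"jaw":1},{"rot":[0,0,0],"travel":[0,-0.07,0.04],"jaw":1},{"rot":[0,0,0],"travel":[0,-0.04,0.02],"jaw":1},{"rot":[0,0,0],"travel":[0,0,0],"jaw":1},{"rot":[0,0,0],"travel":[0,0,0],"jaw":1},{"rot":[0,0,0],"travel":[0,0,0],"jaw":1}]'
python3 - <<'E'
from h import *
st=snap("wrist","w6"); print(st["position"],st["ft_force"],st["torque"],st["grip_width"]*.087);print(R.from_rotvec(st["tool_rot"]).as_matrix())
snap("side","d6")
snap("scene","s6",(280,110,480,290),3.3)
E
```

```text
time: 5.95
position: [0.6483, -0.1121, 0.192]
tool_rot: [0.086, 1.572, -0.086]
ft_force: [0.8, 0.1, -3.4]
grip_width: 0.248
time: 6.75
position: [0.6907, -0.2544, 0.1938]
tool_rot: [0.085, 1.57, -0.083]
ft_force: [0.6, 0.1, -1.8]
grip_width: 0.253
[ 0.6907 -0.2544  0.1938] [ 0.6106  0.0647 -1.8343] [ 0.0358 -0.0384 -0.0319] 0.02200363830843667
[[-0.0003  0.1067  0.9943]
 [ 0.0019  0.9943 -0.1067]
 [-1.      0.0018 -0.0005]]
```

View pics/w6.png

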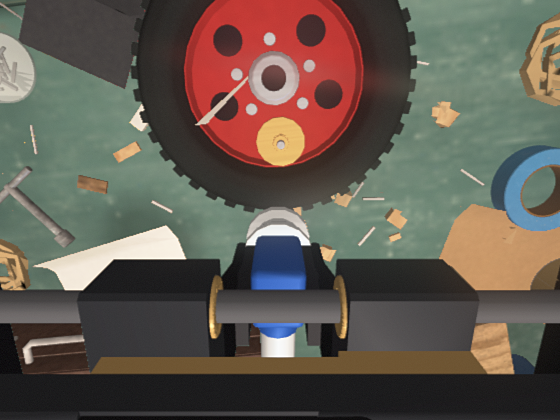

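View pics/s6.png

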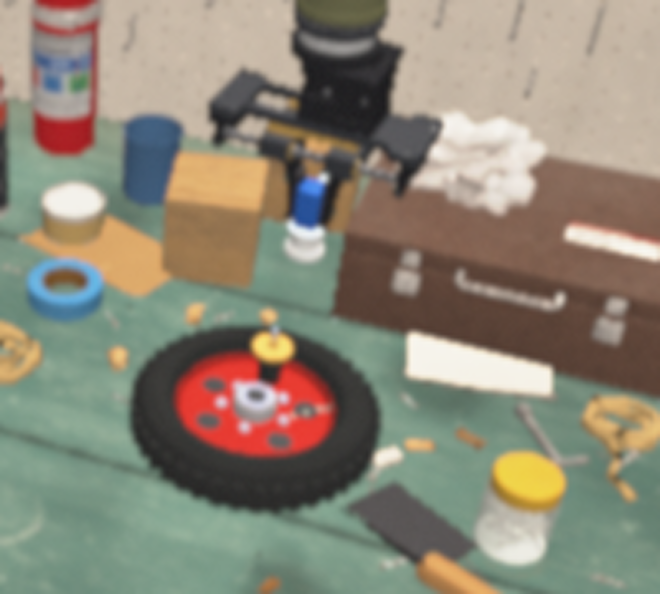

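View pics/d6.png

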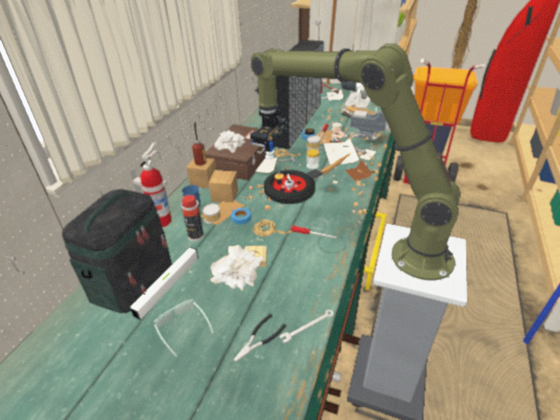

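Run:
```python
from h import *
def crop(n,o,x0,y0,x1,y1,s):
    a=cv2.imread(f"pics/{n}_full.png"); cv2.imwrite(f"pics/{o}.png",cv2.resize(a[y0:y1,x0:x1],None,fx=s,fy=s,interpolation=cv2.INTER_CUBIC))
crop("w6","w6c",240,60,320,180,5)
crop("s6","s6c",340,195,385,245,10)
crop("d6","d6c",255,160,325,210,8)
```

```text
(no output)
```

View pics/w6c.png

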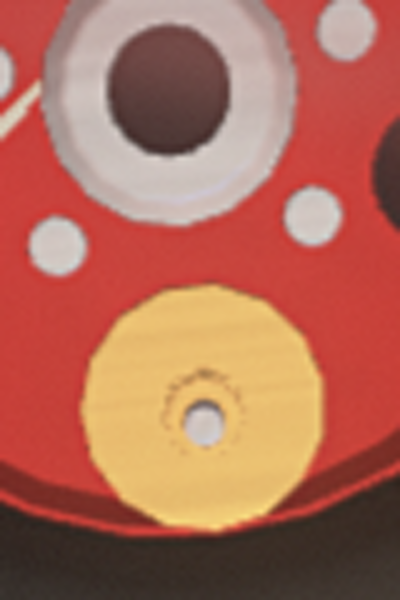

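View pics/s6c.png

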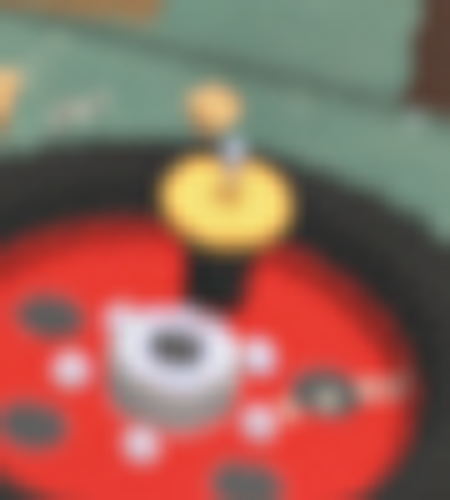

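View pics/d6c.png

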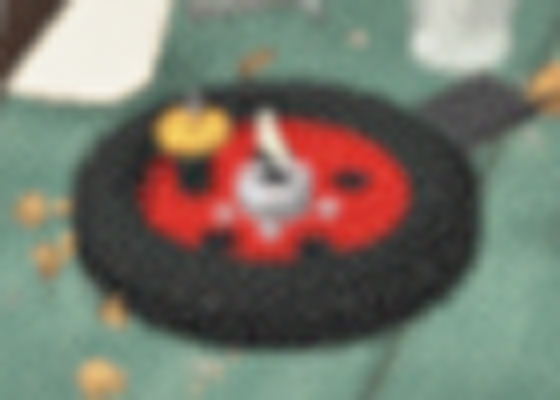

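Run:
```python
from h import *
st=stload("w6"); st["position"][:]=st["position"]
w=cam("wrist",st);s=cam("scene");d=cam("side")
C=[(280.6,141.4),(362.8,214.5),(279.2,175.9)];P=[(280.8,144.8),(363.4,209.8),(279.0,172.3)]
for n,q in(("collar",C),("pin",P)):
    print(n,"all",tri([(*c,*x) for c,x in zip((w,s,d),q)]),"ws",tri([(*w,*q[0]),(*s,*q[1])]),"sd",tri([(*s,*q[1]),(*d,*q[2])]),"wd",tri([(*w,*q[0]),(*d,*q[2])]))
h=onz(*w,168/5+240,90/5+60,.052);print("hub",h)
for z in(.058,.065,.07,.075,.08):
    c=onz(*w,*C[0],z); p=onz(*w,*P[0],z+.02)
    # predicted radius px
    L=proj(*w,c+[0,.019,0])-proj(*w,c-[0,.019,0])
    print(z,c,p,"dist hub",np.linalg.norm((p-h)[:2]),np.linalg.norm(L),"obs 48.6")
```

```text
collar all [ 0.6456 -0.248   0.0737] ws [ 0.6467 -0.2478  0.0733] sd [ 0.6453 -0.2492  0.0735] wd [ 0.6451 -0.2467  0.0742]
pin all [ 0.6459 -0.2479  0.0926] ws [ 0.6469 -0.2477  0.0921] sd [ 0.6457 -0.249   0.0924] wd [ 0.6455 -0.2467  0.0931]
hub [ 0.5983 -0.2467  0.052 ]
0.058 [ 0.6482 -0.2464  0.058 ] [ 0.6484 -0.2464  0.078 ] dist hub 0.050072769032868836 46.26306131443808 obs 48.6
0.065 [ 0.6473 -0.2464  0.065 ] [ 0.6475 -0.2464  0.085 ] dist hub 0.049191210614480084 47.37517892142127 obs 48.6
0.07 [ 0.6468 -0.2463  0.07  ] [ 0.6469 -0.2464  0.09  ] dist hub 0.04856153485715071 48.20285642523729 obs 48.6
0.075 [ 0.6462 -0.2463  0.075 ] [ 0.6463 -0.2464  0.095 ] dist hub 0.04793186678441044 49.05996849136092 obs 48.6
0.08 [ 0.6456 -0.2463  0.08  ] [ 0.6456 -0.2464  0.1   ] dist hub 0.04730220670314169 49.9481137162463 obs 48.6
```

Run:
```python
from h import *
a=cv2.imread("pics/w6_full.png")
cv2.imwrite("pics/w6g.png",cv2.resize(a[195:345,220:335],None,fx=5,fy=4,interpolation=cv2.INTER_CUBIC)) if 0 else cv2.imwrite("pics/w6g.png",cv2.resize(a[195:345,220:335],None,fx=4,fy=4,interpolation=cv2.INTER_CUBIC))
m=ctrl.camera_model("wrist");K=np.array(m["mtx"]);E=np.linalg.inv(np.array(m["hand_eye"]))
for dz in(-.002,0,.002):
  print(dz)
  for nm,x,r in(("blocktop back",-.037,[(-.011,-.013),(.011,-.013)]),("block top front",-.037,[(-.011,.013),(.011,.013)]),("flange",.005,[(0,-.018),(-.018,0),(.018,0)]),("mouth",.035,[(0,-.018),(-.018,0),(.018,0)])):
    print(nm,[(proj(K,E,[x,y,z+dz])-[220,195])*4 for y,z in r])
```

```text
-0.002
blocktop back [array([107.3857, 292.814 ]), array([336.6695, 292.7799])]
block top front [array([113.7316, 526.1929]), array([331.298 , 526.1586])]
flange [array([223.9536, 100.2653]), array([ 81.8687, 234.8895]), array([366.4673, 234.8478])]
mouth [array([224.915 ,  31.5597]), array([102.1803, 149.5054]), array([347.9732, 149.4702])]
0
blocktop back [array([107.898, 311.655]), array([336.2358, 311.6209])]
block top front [array([114.193 , 543.1609]), array([330.9075, 543.1267])]
flange [array([223.9781, 115.6069]), array([ 82.3376, 249.3769]), array([366.0447, 249.3352])]
mouth [array([224.9334,  44.9536]), array([102.5305, 162.2538]), array([347.6581, 162.2186])]
0.002
blocktop back [array([108.4061, 330.3412]), array([335.8057, 330.3071])]
block top front [array([114.6508, 559.9966]), array([330.52  , 559.9624])]
flange [array([224.0025, 130.85  ]), array([ 82.8036, 263.7739]), array([365.6247, 263.7322])]
mouth [array([224.9517,  58.2734]), array([102.8788, 174.9335]), array([347.3447, 174.8982])]
```

View pics/w6g.png

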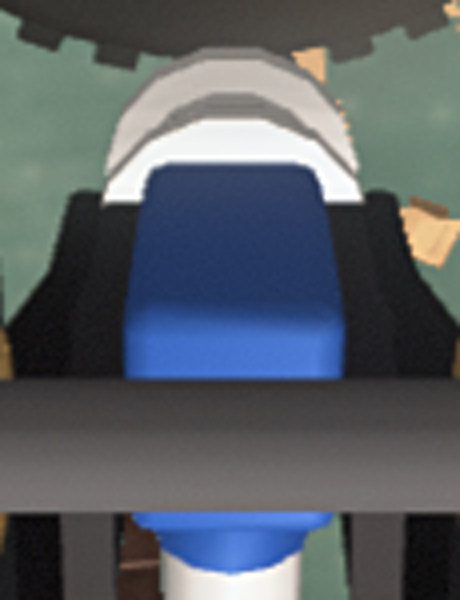

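```bash
python3 -m jog '[{"rot":[0,0,0],"travel":[0,0.007,-0.05],"jaw":1},{"rot":[0,0,0],"travel":[0,0,-0.06],"jaw":1},{"rot":[0,0,0],"travel":[0,0,-0.04],"jaw":1},{"rot":[0,0,0],"travel":[0.06,0,0],"jaw":1},{"rot":[0,0,0],"travel":[0.06,0,0],"jaw":1},{"rot":[0,0,0],"travel":[0.04,0,0],"jaw":1},{"rot":[0,0,0],"travel":[0,0,0],"jaw":1},{"rot":[0,0,0],"travel":[0,0,0],"jaw":1}]' 50
python3 - <<'E'
from h import *
for i in range(3):
    st=ctrl.get_state();print(st["position"],st["ft_force"])
    ctrl.get_image("side")
st=snap("side","d7",(245,140,335,210),8); print(st["position"],st["ft_force"],st["torque"],st["grip_width"]*.087);print(R.from_rotvec(st["tool_rot"]).as_matrix())
snap("scene","s7",(330,170,400,250),8)
snap("wrist","w7")
E
```

```text
time: 7.7
position: [0.6462, -0.2498, 0.1464]
tool_rot: [0.086, 1.569, -0.086]
ft_force: [0.5, 0.6, -2.3]
grip_width: 0.244
[ 0.6462 -0.2498  0.1464] [ 0.5064  0.6362 -2.2525]
[ 0.6466 -0.2501  0.147 ] [-0.072  -0.5558 -2.2035]
[ 0.6467 -0.2503  0.1473] [ 0.3771 -0.0515 -2.7042]
[ 0.6467 -0.2503  0.1473] [-0.1731 -0.9402 -1.8623] [0.0227 0.042  0.0838] 0.021714609446283298
[[ 0.0019  0.1092  0.994 ]
 [-0.0006  0.994  -0.1092]
 [-1.     -0.0004  0.002 ]]
```

View pics/d7.png

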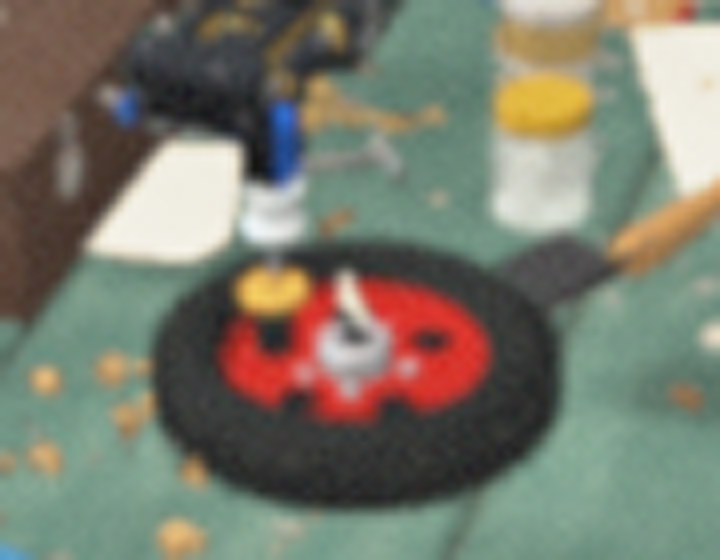

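View pics/s7.png

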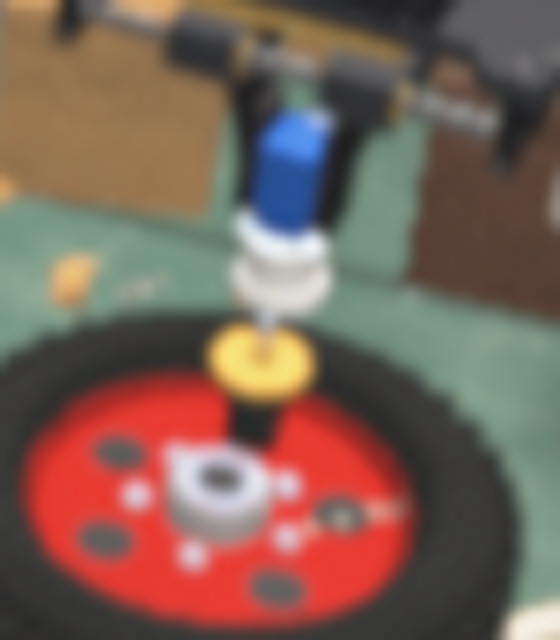

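View pics/w7.png

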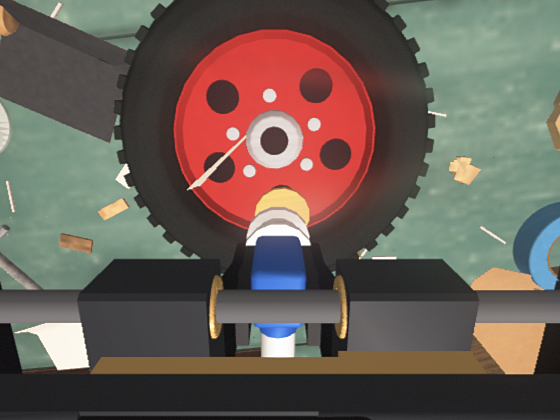

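```bash
python3 - <<'E'
from h import *
s=cam("scene");d=cam("side");w=cam("wrist",stload("w7"))
T=np.array([.6467,-.2503])
for xy in ([.6467,-.2503],[.6465,-.2475]):
  for nm,z in(("mouth",.1123),("flange",.142),("top",.184),("pin",.0935),("collar",.0735)):
    print(xy,nm,(proj(*s,[*xy,z])-[330,170])*8,(proj(*d,[*xy,z])-[245,140])*8)
hub=onz(*w,274.5,140,.052);print(hub)
E
python3 - <<'E'
import cv2
a=cv2.imread("pics/w7_full.png");cv2.imwrite("pics/w7c.png",cv2.resize(a[170:270,225:330],None,fx=6,fy=6,interpolation=cv2.INTER_CUBIC))
E
```

```text
[0.6467, -0.2503] mouth [275.8209 279.3974] [269.6028 224.9429]
[0.6467, -0.2503] flange [284.5429 217.9662] [268.5966 178.4218]
[0.6467, -0.2503] top [297.3464 127.7878] [267.1368 110.9273]
[0.6467, -0.2503] pin [270.4355 317.3281] [270.2289 253.8902]
[0.6467, -0.2503] collar [264.8178 356.8949] [270.8859 284.2694]
[0.6465, -0.2475] mouth [268.6104 277.8857] [268.206  227.5196]
[0.6465, -0.2475] flange [277.2158 216.4701] [267.1838 180.9673]
[0.6465, -0.2475] top [289.8478 126.3167] [265.7006 113.4255]
[0.6465, -0.2475] pin [263.297  315.8073] [268.8421 256.4856]
[0.6465, -0.2475] collar [257.7542 355.3652] [269.5096 286.884 ]
[ 0.5979 -0.2464  0.052 ]
```

View pics/w7c.png

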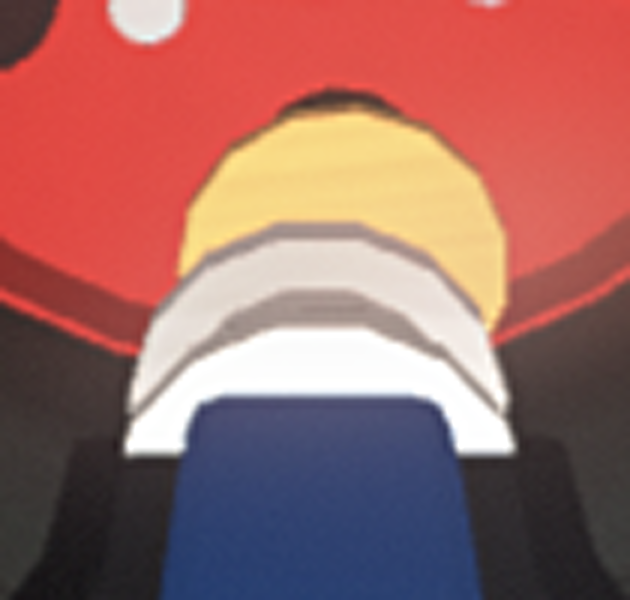

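Run:
```python
from h import *
w=cam("wrist",stload("w7"))
print(onz(*w,225+343/6,170+107/6,.0735)+[.019,0,0])
m=ctrl.camera_model("wrist");K=np.array(m["mtx"]);E=np.linalg.inv(np.array(m["hand_eye"]))
for dz in(-.001,0,.001):print(dz,(proj(K,E,[.035,0,-.018+dz])-[225,170])*6,"obs 225")
```

```text
[ 0.6468 -0.2443  0.0735]
-0.001 [307.3723 207.4141] obs 225
0 [307.3862 217.4455] obs 225
0.001 [307.4    227.4492] obs 225
```

```bash
python3 -m jog '[{"rot":[0,0,0],"travel":[0,0.009,-0.002],"jaw":1},{"rot":[0,0,0],"travel":[0.02,0,0],"jaw":1},{"rot":[0,0,0],"travel":[0.03,0,0],"jaw":1},{"rot":[0,0,0],"travel":[0.02,0,0],"jaw":1},{"rot":[0,0,0],"travel":[0.01,0,0],"jaw":1},{"rot":[0,0,0],"travel":[0,0,0],"jaw":1},{"rot":[0,0,0],"travel":[0,0,0],"jaw":1}]' 60
python3 - <<'E'
from h import *
snap("side","d8",(245,140,335,210),8)
st=snap("scene","s8",(330,170,400,250),8); print(st["position"],st["ft_force"],st["torque"],st["grip_width"]*.087)
snap("wrist","w8",(225,170,330,270),6)
E
```

```text
time: 8.7
position: [0.6457, -0.2474, 0.122]
tool_rot: [0.086, 1.569, -0.086]
ft_force: [-0.3, 0.5, -2.4]
grip_width: 0.247
[ 0.6457 -0.2474  0.1221] [ 0.0607  0.0363 -2.4437] [ 0.0804  0.0127 -0.0042] 0.02154233655111514
```

View pics/d8.png

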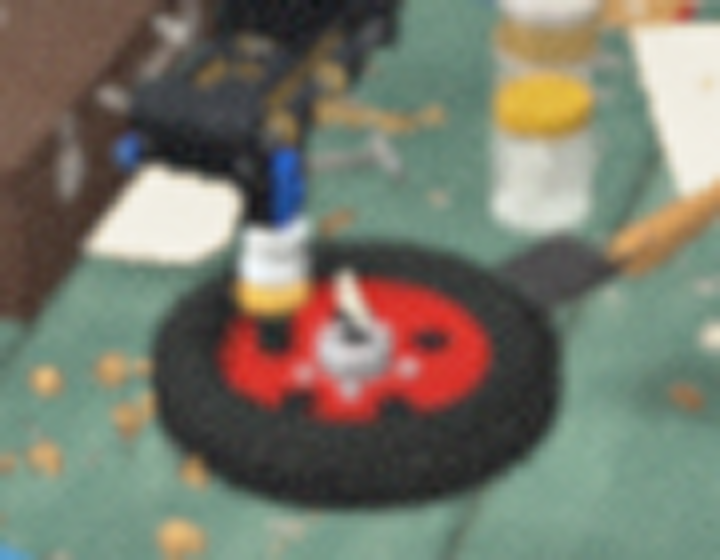

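View pics/s8.png

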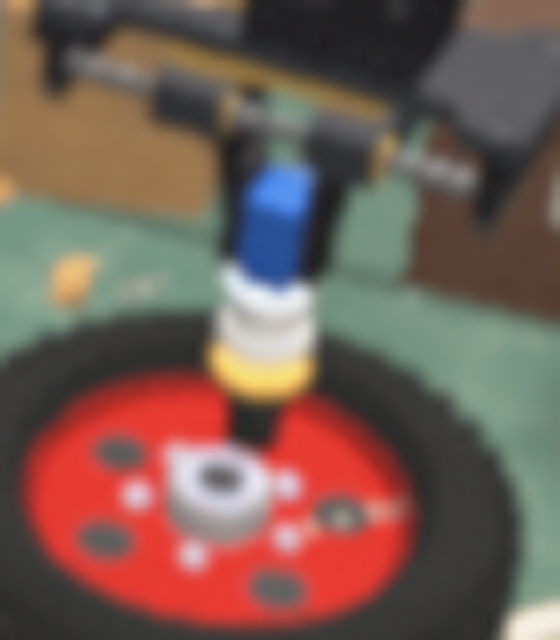

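View pics/w8.png

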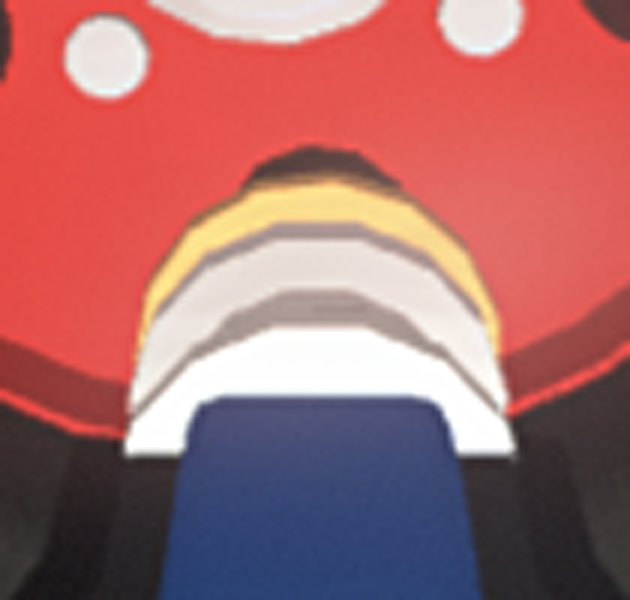

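```bash
python3 - <<'E'
from h import *
w=cam("wrist",stload("w8"))
M=R.from_rotvec(stload("w8")["tool_rot"]).as_matrix();p=stload("w8")["position"]
for z in(.071,.0735,.076):
  c=onz(*w,225+322/6,170+179/6,z); print(z,M.T@(c-p)+[0,0,.019])
E
python3 -m jog '[{"rot":[0,0,0],"travel":[0.01,0,0],"jaw":1},{"rot":[0,0,0],"travel":[0.01,0,0],"jaw":1},{"rot":[0,0,0],"travel":[0,0,0],"jaw":1}]'
```

```text
0.071 [0.0512 0.0014 0.0018]
0.0735 [0.0487 0.0014 0.0011]
0.076 [0.0462 0.0014 0.0004]
time: 9.15
position: [0.6462, -0.2475, 0.1168]
tool_rot: [0.086, 1.568, -0.086]
ft_force: [-0.4, -0.3, 2.7]
grip_width: 0.25
```

```bash
python3 -m jog '[{"rot":[0,0,0],"travel":[0.01,0,0],"jaw":1},{"rot":[0,0,0],"travel":[0,0,0],"jaw":1}]'; python3 -m jog '[{"rot":[0,0,0],"travel":[0.01,0,0],"jaw":1},{"rot":[0,0,0],"travel":[0,0,0],"jaw":1}]'
```

```text
time: 9.35
position: [0.646, -0.2474, 0.1133]
tool_rot: [0.086, 1.568, -0.086]
ft_force: [0.9, 0.2, 3.0]
grip_width: 0.248
time: 9.55
position: [0.6461, -0.2474, 0.1103]
tool_rot: [0.086, 1.568, -0.086]
ft_force: [-0.3, -1.4, 5.0]
grip_width: 0.249
```

```bash
python3 -m jog '[{"rot":[0,0,0],"travel":[0.005,0,0],"jaw":1},{"rot":[0,0,0],"travel":[0,0,0],"jaw":1}]'; python3 -m jog '[{"rot":[0,0,0],"travel":[0.005,0,0],"jaw":1},{"rot":[0,0,0],"travel":[0,0,0],"jaw":1}]'
```

```text
time: 9.75
position: [0.6462, -0.2474, 0.1096]
tool_rot: [0.086, 1.567, -0.086]
ft_force: [-0.5, -0.2, 8.5]
grip_width: 0.251
time: 9.95
position: [0.6463, -0.2475, 0.1089]
tool_rot: [0.086, 1.567, -0.086]
ft_force: [-1.8, 0.7, 11.5]
grip_width: 0.247
```

Run:
```python
from h import *
st=snap("scene","s9",(330,170,400,250),8); print(st["position"],st["ft_force"],st["torque"],st["grip_width"]*.087)
st=snap("side","d9",(245,140,335,210),8); print(st["position"],st["ft_force"])
snap("wrist","w9",(225,170,330,270),6)
```

```text
[ 0.6463 -0.2475  0.1089] [-1.831   0.6793 11.4782] [ 0.3228  0.5719 -0.0564] 0.02144824387253486
[ 0.6464 -0.2475  0.109 ] [-1.6987 -0.1244 10.8884]
```

```bash
python3 -m jog '[{"rot":[0,0,0],"travel":[0.003,0,0],"jaw":1},{"rot":[0,0,0],"travel":[0,0,0],"jaw":1}]'
```

```text
time: 10.3
position: [0.6464, -0.2475, 0.1085]
tool_rot: [0.086, 1.567, -0.086]
ft_force: [-2.1, 1.4, 13.3]
grip_width: 0.247
```

View pics/s9.png

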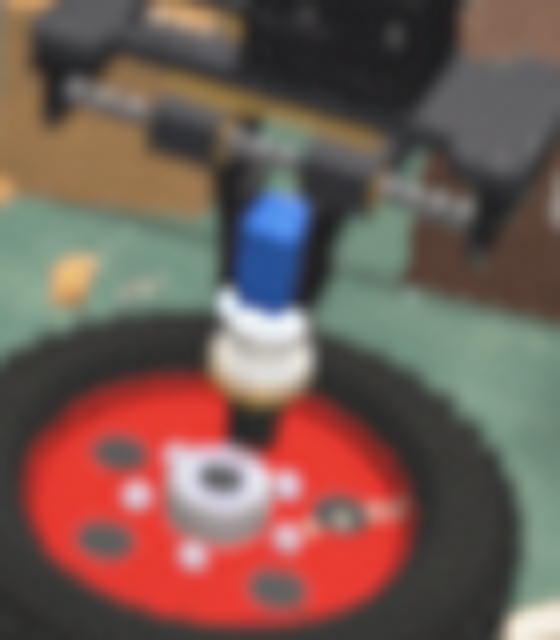

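View pics/d9.png

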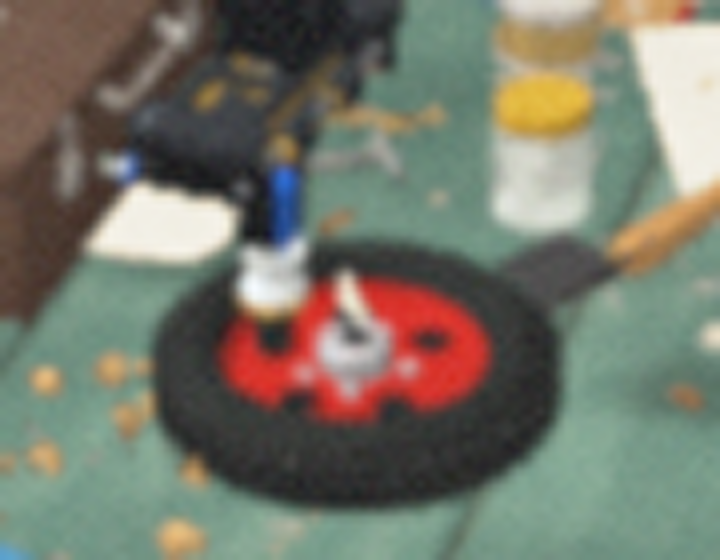

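View pics/w9.png

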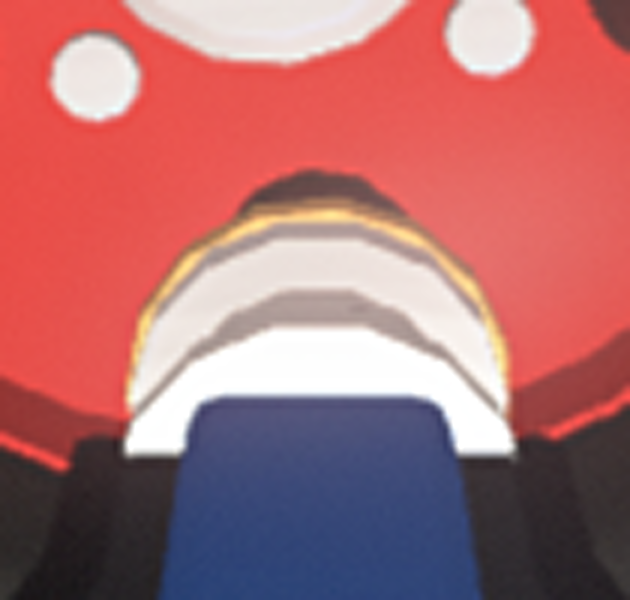

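```bash
python3 -m jog '[{"rot":[0,0,0],"travel":[0,0,0],"jaw":1},{"rot":[0,0,0],"travel":[0,0,0],"jaw":1},{"rot":[0,0,0],"travel":[0,0,0],"jaw":1},{"rot":[0,0,0],"travel":[0,0,0],"jaw":1},{"rot":[0,0,0],"travel":[0,0,0],"jaw":1},{"rot":[0,0,0],"travel":[0,0,0],"jaw":1},{"rot":[0,0,0],"travel":[0,0,0],"jaw":1},{"rot":[0,0,0],"travel":[0,0,0],"jaw":1}]'; python3 -m jog '[{"rot":[0,0,0],"travel":[0,0,0],"jaw":1},{"rot":[0,0,0],"travel":[0,0,0],"jaw":1},{"rot":[0,0,0],"travel":[0,0,0],"jaw":1},{"rot":[0,0,0],"travel":[0,0,0],"jaw":1}]'
python3 - <<'E'
from h import *
st=snap("side","d10",(245,140,305,200),10); print(st["position"],st["ft_force"])
E
```

```text
time: 11.1
position: [0.6464, -0.2475, 0.1086]
tool_rot: [0.086, 1.567, -0.086]
ft_force: [-2.4, 1.3, 12.7]
grip_width: 0.246
time: 11.5
position: [0.6464, -0.2475, 0.1085]
tool_rot: [0.086, 1.567, -0.086]
ft_force: [-2.2, 1.3, 12.2]
grip_width: 0.25
[ 0.6464 -0.2475  0.1085] [-2.2167  1.3034 12.2196]
```

View pics/d10.png

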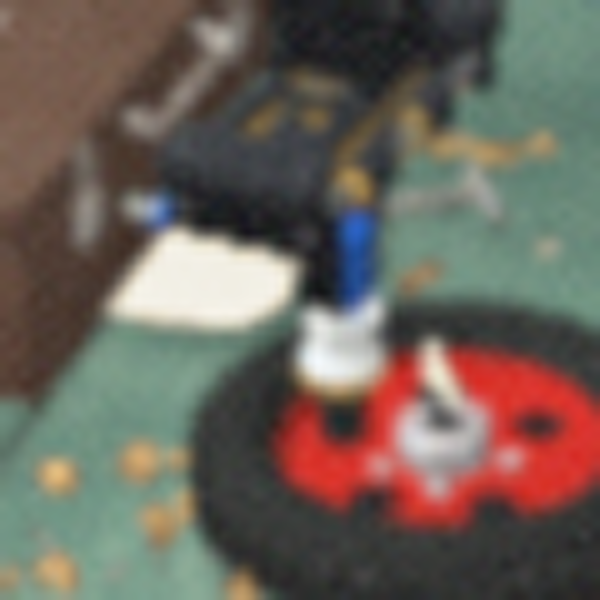

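```bash
python3 -m jog '[{"rot":[0,0,0],"travel":[-0.02,0,0],"jaw":1},{"rot":[0,0,0],"travel":[-0.03,0,0],"jaw":1},{"rot":[0,0,0],"travel":[-0.05,0,0],"jaw":1},{"rot":[0,0,0],"travel":[-0.08,0,0],"jaw":1},{"rot":[0,0,0],"travel":[-0.08,0,0],"jaw":1},{"rot":[0,0,0],"travel":[-0.05,0,0],"jaw":1},{"rot":[0,0,0],"travel":[0,0,0],"jaw":1},{"rot":[0,0,0],"travel":[0,0,0],"jaw":1}]'
python3 - <<'E'
from h import *
st=snap("wrist","w11",(180,130,380,370),2.5); print(st["position"],st["ft_force"])
M=R.from_rotvec(st["tool_rot"]).as_matrix();print(M)
snap("side","d11",(235,110,305,170),8)
p=np.array([.5753,.2052]); d=np.r_[p-st["position"][:2],0]; print(d,M.T@d/.3)
E
```

```text
time: 12.35
position: [0.6452, -0.2471, 0.1983]
tool_rot: [0.086, 1.57, -0.086]
ft_force: [-0.2, 0.5, -2.3]
grip_width: 0.249
[ 0.6452 -0.2471  0.1983] [-0.1986  0.5348 -2.3107]
[[-0.0011  0.1092  0.994 ]
 [ 0.0005  0.994  -0.1092]
 [-1.      0.0004 -0.0011]]
[-0.0699  0.4523  0.    ] [ 0.001   1.4731 -0.3964]
```

View pics/w11.png

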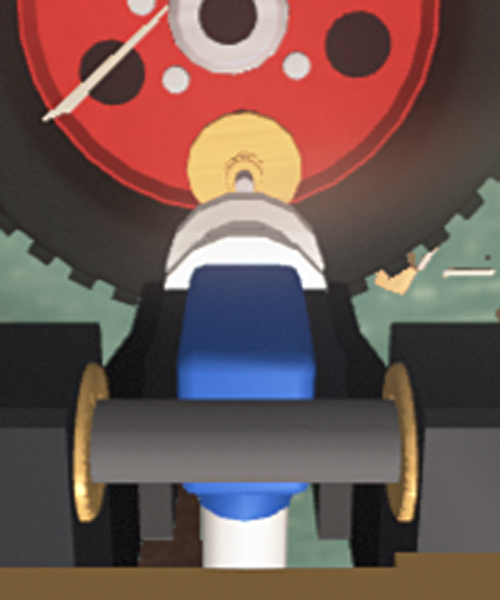

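View pics/d11.png

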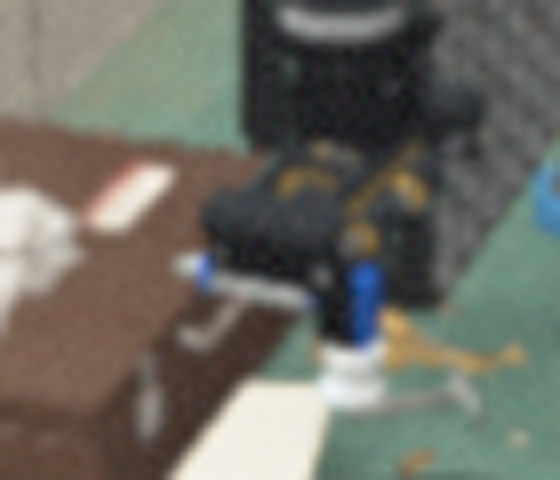

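```bash
python3 -m jog '[{"rot":[0,0,0],"travel":[0,0.06,-0.02],"jaw":1},{"rot":[0,0,0],"travel":[0,0.12,-0.03],"jaw":1},{"rot":[0,0,0],"travel":[0,0.145,-0.04],"jaw":1},{"rot":[0,0,0],"travel":[0,0.145,-0.04],"jaw":1},{"rot":[0,0,0],"travel":[0,0.145,-0.04],"jaw":1},{"rot":[0,0,0],"travel":[0,0.145,-0.04],"jaw":1},{"rot":[0,0,0],"travel":[0,0.145,-0.04],"jaw":1},{"rot":[0,0,0],"travel":[0,0.145,-0.04],"jaw":1}]'
python3 -m jog '[{"rot":[0,0,0],"travel":[0,0.14,-0.04],"jaw":1},{"rot":[0,0,0],"travel":[0,0.12,-0.03],"jaw":1},{"rot":[0,0,0],"travel":[0,0.09,-0.02],"jaw":1},{"rot":[0,0,0],"travel":[0,0.05,-0.01],"jaw":1},{"rot":[0,0,0],"travel":[0,0.023,-0.006],"jaw":1},{"rot":[0,0,0],"travel":[0,0,0],"jaw":1},{"rot":[0,0,0],"travel":[0,0,0],"jaw":1},{"rot":[0,0,0],"travel":[0,0,0],"jaw":1}]'
python3 - <<'E'
from h import *
st=snap("wrist","w12",(180,110,380,310),3); print(st["position"],st["ft_force"])
M=R.from_rotvec(st["tool_rot"]).as_matrix();print(M)
p=np.array([.5753,.2052]); d=np.r_[p-st["position"][:2],0]; print(d,M.T@d/.3)
E
```

```text
time: 13.25
position: [0.5918, 0.0784, 0.1984]
tool_rot: [0.085, 1.57, -0.085]
ft_force: [1.0, 0.6, -2.5]
grip_width: 0.249
time: 14.05
position: [0.5765, 0.2026, 0.1992]
tool_rot: [0.088, 1.569, -0.089]
ft_force: [0.2, 1.2, -1.6]
grip_width: 0.246
[0.5765 0.2026 0.1992] [ 0.239   1.1713 -1.5714]
[[ 0.0003  0.1124  0.9937]
 [-0.0009  0.9937 -0.1124]
 [-1.     -0.0008  0.0004]]
[-0.0012  0.0026  0.    ] [-0.      0.0081 -0.0048]
```

View pics/w12.png

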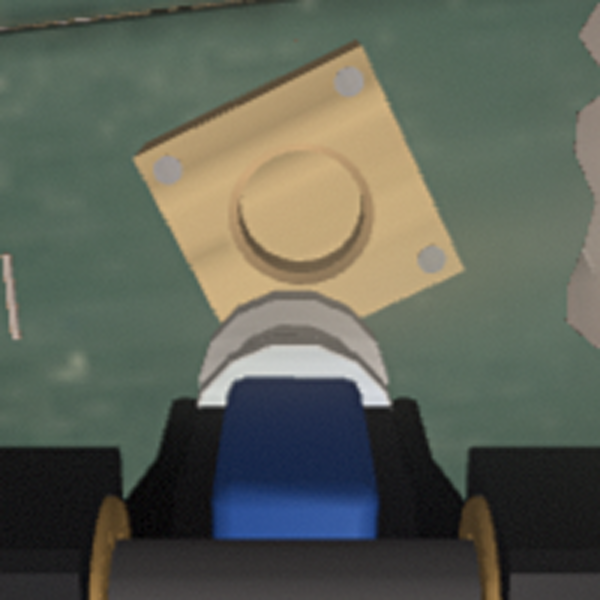

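Run:
```python
from h import *
st=stload("w12");w=cam("wrist",st);M=R.from_rotvec(st["tool_rot"]).as_matrix()
c=onz(*w,180+301/3,110+215/3,.03);print(c,M.T@(c-st["position"]))
st=ctrl.get_state();print(st["position"])
st=stload("w5");w=cam("wrist",st);M=R.from_rotvec(st["tool_rot"]).as_matrix()
a=cv2.imread("pics/w5_full.png");cv2.imwrite("pics/w5c.png",cv2.resize(a[120:240,210:340],None,fx=5,fy=5,interpolation=cv2.INTER_CUBIC))
```

```text
[0.5754 0.206  0.03  ] [ 0.1692  0.0033 -0.0015]
[0.5764 0.2029 0.1993]
```

View pics/w5c.png

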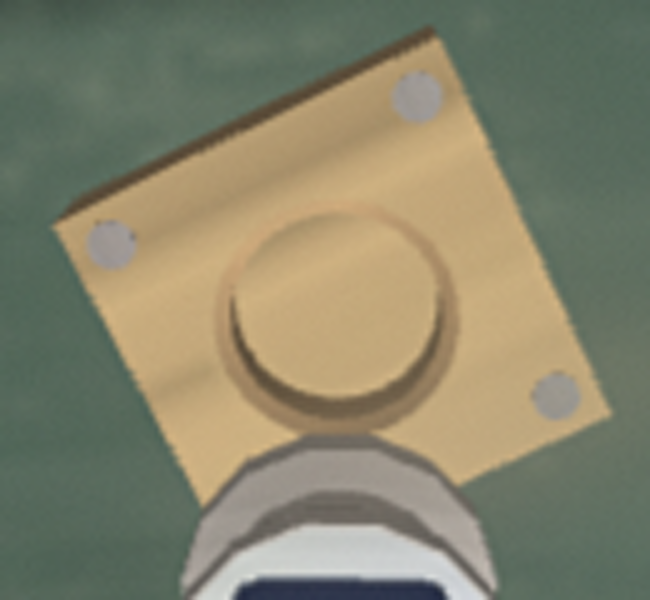

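```bash
python3 -m jog '[{"rot":[0,0,0],"travel":[0.05,0.008,-0.006],"jaw":1},{"rot":[0,0,0],"travel":[0.1,0,0],"jaw":1},{"rot":[0,0,0],"travel":[0.12,0,0],"jaw":1},{"rot":[0,0,0],"travel":[0.09,0,0],"jaw":1},{"rot":[0,0,0],"travel":[0.04,0,0],"jaw":1},{"rot":[0,0,0],"travel":[0,0,0],"jaw":1},{"rot":[0,0,0],"travel":[0,0,0],"jaw":1},{"rot":[0,0,0],"travel":[0,0,0],"jaw":1}]'
python3 - <<'E'
from h import *
st=snap("wrist","w13",(180,140,380,340),3); print(st["position"],st["ft_force"])
snap("scene","s13",(190,140,270,230),7)
E
```

```text
time: 14.9
position: [0.5758, 0.208, 0.0811]
tool_rot: [0.087, 1.566, -0.085]
ft_force: [0.7, 0.6, -2.2]
grip_width: 0.247
[0.5758 0.208  0.0811] [ 0.66    0.6424 -2.228 ]
```

View pics/w13.png

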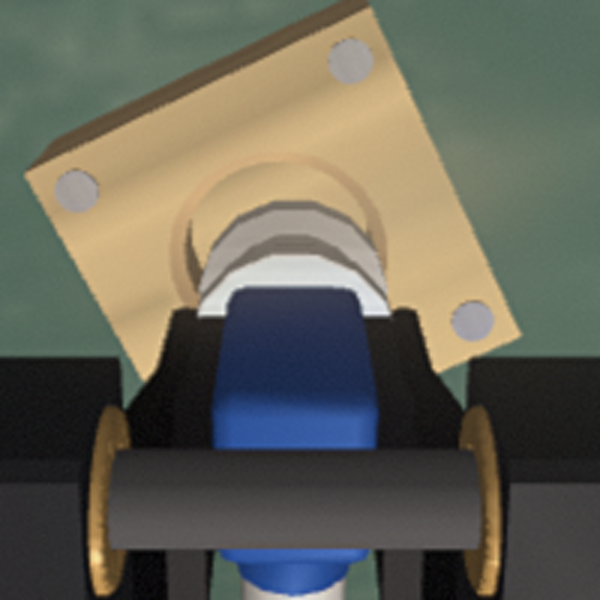

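View pics/s13.png

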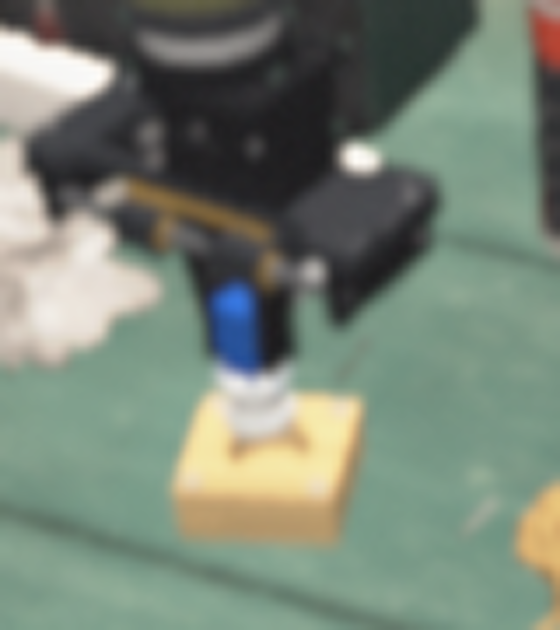

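```bash
python3 -m jog '[{"rot":[0,0,0],"travel":[0,-0.0097,-0.003],"jaw":1},{"rot":[0,0,0],"travel":[0,0,0],"jaw":1},{"rot":[0,0,0],"travel":[0,0,0],"jaw":1},{"rot":[0,0,0],"travel":[0,0,0],"jaw":1}]'
python3 - <<'E'
from h import *
st=snap("wrist","w14",(180,140,380,340),3); print(st["position"],st["ft_force"])
E
```

```text
time: 15.4
position: [0.5731, 0.2048, 0.0793]
tool_rot: [0.086, 1.569, -0.086]
ft_force: [-0.1, 0.9, -2.0]
grip_width: 0.249
[0.5731 0.2048 0.0793] [-0.0817  0.9042 -1.9853]
```

View pics/w14.png

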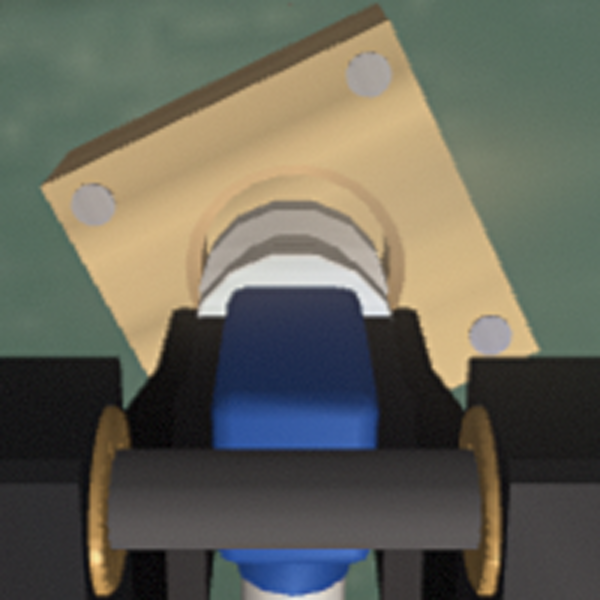

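```bash
python3 -m jog '[{"rot":[0,0,0],"travel":[0,0.001,0.005],"jaw":1},{"rot":[0,0,0],"travel":[0.02,0,0],"jaw":1},{"rot":[0,0,0],"travel":[0.02,0,0],"jaw":1},{"rot":[0,0,0],"travel":[0.01,0,0],"jaw":1},{"rot":[0,0,0],"travel":[0,0,0],"jaw":1},{"rot":[0,0,0],"travel":[0,0,0],"jaw":1},{"rot":[0,0,0],"travel":[0,0,0],"jaw":1}]'
python3 - <<'E'
from h import *
st=snap("wrist","w15",(180,140,380,340),3); print(st["position"],st["ft_force"])
E
```

```text
time: 16.15
position: [0.5748, 0.2049, 0.0644]
tool_rot: [0.086, 1.569, -0.086]
ft_force: [-0.1, -0.3, -2.9]
grip_width: 0.245
[0.5748 0.2049 0.0644] [-0.0879 -0.3399 -2.9072]
```

View pics/w15.png

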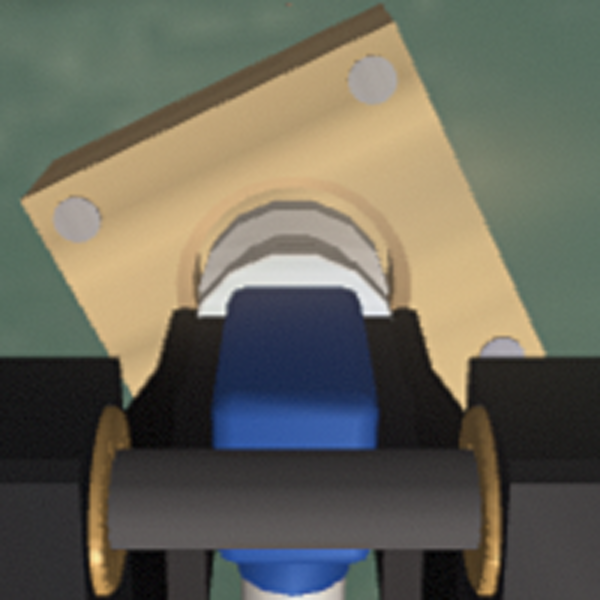

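Centred, mouth just at the hole's top, no contact. Going on down.

```bash
python3 -m jog '[{"rot":[0,0,0],"travel":[0.01,0,0],"jaw":1},{"rot":[0,0,0],"travel":[0.01,0,0],"jaw":1},{"rot":[0,0,0],"travel":[0.01,0,0],"jaw":1},{"rot":[0,0,0],"travel":[0,0,0],"jaw":1},{"rot":[0,0,0],"travel":[0,0,0],"jaw":1}]'
python3 -m jog '[{"rot":[0,0,0],"travel":[0.01,0,0],"jaw":1},{"rot":[0,0,0],"travel":[0.01,0,0],"jaw":1},{"rot":[0,0,0],"travel":[0,0,0],"jaw":1},{"rot":[0,0,0],"travel":[0,0,0],"jaw":1}]'
```

```text
time: 16.7
position: [0.5745, 0.2048, 0.055]
tool_rot: [0.086, 1.569, -0.086]
ft_force: [0.3, -0.4, -1.8]
grip_width: 0.249
time: 17.1
position: [0.5745, 0.2048, 0.049]
tool_rot: [0.086, 1.569, -0.086]
ft_force: [0.5, -0.1, -3.2]
grip_width: 0.243
```

```bash
python3 -m jog '[{"rot":[0,0,0],"travel":[0.005,0,0],"jaw":1},{"rot":[0,0,0],"travel":[0,0,0],"jaw":1},{"rot":[0,0,0],"travel":[0,0,0],"jaw":1}]'; python3 -m jog '[{"rot":[0,0,0],"travel":[0.004,0,0],"jaw":1},{"rot":[0,0,0],"travel":[0,0,0],"jaw":1},{"rot":[0,0,0],"travel":[0,0,0],"jaw":1}]'
```

```text
time: 17.4
position: [0.5746, 0.2049, 0.0477]
tool_rot: [0.086, 1.569, -0.086]
ft_force: [-0.2, -0.1, -2.7]
grip_width: 0.248
time: 17.7
position: [0.5749, 0.205, 0.047]
tool_rot: [0.086, 1.569, -0.086]
ft_force: [-0.8, -0.4, 2.2]
grip_width: 0.245
```

```bash
python3 -m jog '[{"rot":[0,0,0],"travel":[-0.001,0,0],"jaw":1},{"rot":[0,0,0],"travel":[0,0,0],"jaw":0.5},{"rot":[0,0,0],"travel":[0,0,0],"jaw":0.2},{"rot":[0,0,0],"travel":[0,0,0],"jaw":-0.2},{"rot":[0,0,0],"travel":[0,0,0],"jaw":-0.6},{"rot":[0,0,0],"travel":[0,0,0],"jaw":-0.6},{"rot":[0,0,0],"travel":[0,0,0],"jaw":-0.6},{"rot":[0,0,0],"travel":[0,0,0],"jaw":-0.6}]'
python3 - <<'E'
from h import *
st=snap("wrist","w16",(180,140,380,340),3); print(st["position"],st["ft_force"],st["grip_width"])
E
```

```text
time: 18.5
position: [0.5746, 0.2049, 0.0468]
tool_rot: [0.086, 1.569, -0.086]
ft_force: [-0.7, 0.9, 0.2]
grip_width: 0.706
[0.5746 0.2049 0.0468] [-0.6988  0.8802  0.1983] 0.7063982980931355
```

View pics/w16.png

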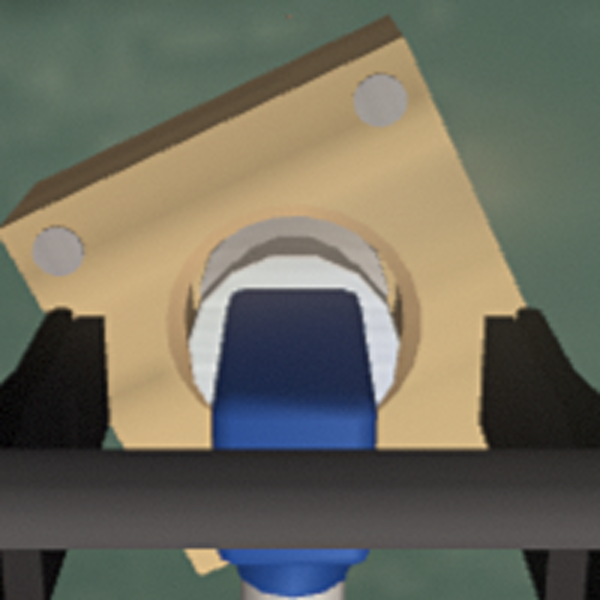

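Released cleanly, standing in the hole. Withdrawing upward.

```bash
python3 -m jog '[{"rot":[0,0,0],"travel":[-0.03,0,0],"jaw":-1},{"rot":[0,0,0],"travel":[-0.07,0,0],"jaw":-1},{"rot":[0,0,0],"travel":[-0.12,0,0],"jaw":-1},{"rot":[0,0,0],"travel":[-0.14,0,0],"jaw":-1},{"rot":[0,0,0],"travel":[-0.14,0,0],"jaw":-1},{"rot":[0,0,0],"travel":[-0.1,0,0],"jaw":-1},{"rot":[0,0,0],"travel":[0,0,0],"jaw":-1},{"rot":[0,0,0],"travel":[0,0,0],"jaw":-1}]'
python3 - <<'E'
from h import *
st=snap("wrist","w17"); print(st["position"],st["ft_force"],st["grip_width"])
snap("scene","s17",(180,150,420,290),3.3)
snap("side","d17",(200,100,340,280),3.3)
E
```

```text
time: 19.35
position: [0.575, 0.205, 0.2282]
tool_rot: [0.087, 1.567, -0.085]
ft_force: [-0.1, 0.3, -0.4]
grip_width: 1.001
[0.575  0.205  0.2282] [-0.1399  0.3087 -0.3655] 1.0011257079485338
```

View pics/w17.png

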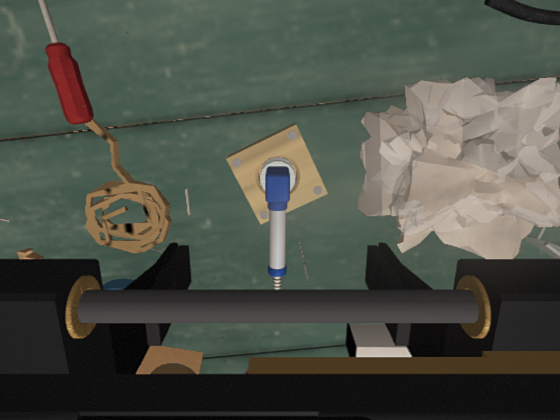

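View pics/s17.png

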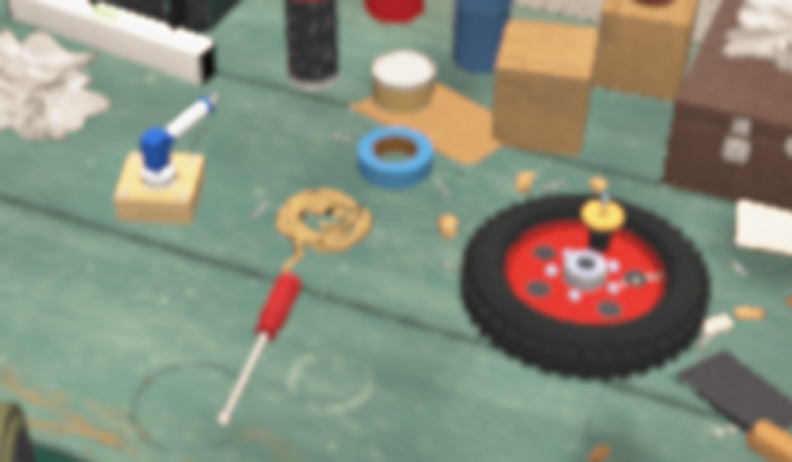

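View pics/d17.png

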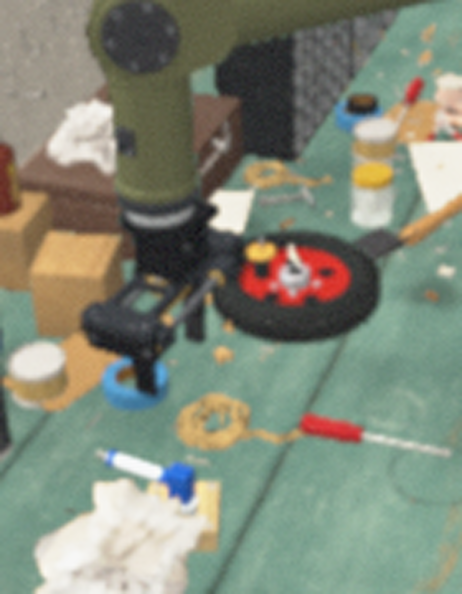

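The gauge stands upright in its holder with the rod showing past the barrel end (wrist pixel 277,283). The screwdriver, tape and jar are where they were, and the gripper is clear of everything, so I am handing in.

```bash
python3 -c "
from bench import ctrl
print(ctrl.get_state()['time']); print(ctrl.close_job())"
```

```text
19.5
the job is handed in; nothing more can be done
None
```

The job is done and handed in at 19.5 s of the 58 s allowed. The tyre was checked and the gauge is back in its holder with the reading showing.

- **Pressing:** I lifted the gauge from its holder and pressed it down over the valve. The rim met the collar, and I held about 15 N (14.6 to 15.7 N above the unloaded reading) for about 1.5 s. The highest reading between steps was 15.7 N.
- **Sideways load:** There was about 2.5 N of sideways force during the hold, which I left as it was.
- **Return:** The gauge touched the holder floor at the same TCP height as when I picked it up (0.047 m), and I released it there.
- **Last checks:** The final pictures show it upright in the hole with the ringed rod standing out of the barrel. I did not measure the rod's length. The gripper was open and clear. The tape, jar and screwdriver look undisturbed. The pliers were last seen lying undisturbed in the side view taken just before pressing, and the arm did not go near them after that.
- **Disagreement:** The wrist camera read about 1 mm off in y compared with the fixed cameras. I corrected for it, and the arm's small settling offsets, before both fits.

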